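# Rock a stuck tuning slide out of its tubes

## Robot

A 6-joint arm with a two-finger parallel gripper is mounted at the origin on the work surface; the furniture and walls round the work are solid. World frame = base frame: x ahead of the robot, y to its left, z up, the work surface at z = 0. Lengths are in mm, angles in rad, forces in N, time in s.
With the tool pointing down it reaches from about 325 to 850 mm from the base axis. Payload 15.5 kg.
Tool frame: the origin (TCP) lies on the centre line of the jaws, within the pads' length; the fingertips stand 22 mm ahead of it and the grasp point (between the pads) lies 3 mm ahead of it (bot.tips_ahead is the distance from the TCP to the fingertips, in mm); z points along the fingers, y is the line along which they close (so a half turn about z gives the same grasp; the last joint's range is limited). The gripper opens to 91 mm and grips with 3 to 60 N. Pads are 32 mm wide; open, the fingers measure 118 mm over their backs; the gripper's body (76 mm by 178 mm) begins 60 mm behind the grasp point.
Start: joints at [-1.298, 0.494, 1.345, -0, 1.302, -0.096], TCP at [224.728, -583.201, 235.915] pointing down, gripper open.
Joint ranges: [-2.91, 2.91], [-0.82, 2.16], [0.22, 2.67], [-1.22, 4.37], [0.12, 2.79], [-3.08, 3.08]. Speed limits (rad/s): [1.89, 1.89, 2.57, 3.01, 3.01, 3.01].

## Interface

Orientations are given as a rotation vector (axis times angle).
In Python, from cell import status, get_image, camera_params, bot, spotter gives the robot as it stands.
- The arm moves only by the tool servo_tool, never from a script. Its argument "moves" is text: rows parted by semicolons, each of 4 numbers parted by spaces: the shift along the tool's x, y, z in units of 30 mm (1.0 is 30 mm), then the turn about the tool's z in units of 6 degrees (1.0 is 6 degrees). A call has 1 to 5 rows; each row shifts and turns the commanded pose from where the row before left it, along the tool's axes as they then stand; what a row does not reach is not made up. A row lasts 1/8 s, in which the tool goes at most 62.5 mm and 10.7 degrees, less where a joint would pass 70% of its speed; a pose out of reach is approached as far as the arm can. A call is refused whole if a number of a shift passes 1 or a number of a turn 1, either way. A call with a gripper value outside its range is refused whole. "claw" is the closure, from 0 (fully open) to 1 (shut), set as the call begins (left out, the last holds). The fingers move at their own pace and stop on an object; the grip force is fixed at half the most. Time passes only in rows, so rows that do not move let the fingers close. It gives the time, the measured TCP pose, the force, the opening and the grip force at its end, in the units of the state.
- status.get_obs(): the state, without advancing time (a new reading comes with each control period).
- get_image(name): name is "scene" or "top" or "wrist"; returns the picture (480x640x3 uint8, red, green, blue); there is no depth.
- camera_params(name): a dict with "fovy" (degrees; the focal length in pixels is half the picture's height over the tangent of half this angle, whatever the lens; pixels are square), "cx", "cy" (the principal point, pixels), "pose" (4x4, takes a point from camera to world coordinates). Camera axes: x right, y down, z forward; pixel columns grow to the right and rows downward; lengths in mm; the calibration is good to about 2 mm. A picture is of the moment at which its call begins: read the wrist's pose just before it. camera_params takes no time and is no camera call; for the wrist camera it gives the pose at the moment of the call.
- bot.job_done(): hands the job in; it is judged then, once.
Trained networks look in the newest picture that a camera, given by its name, has taken for a name from the list of things; names that differ only in an ending like _2 or _b are one class to them, and where a whole thing is asked for, a point or a joint stands for the part that bears it (a point fixed in the world has none). Each returns a list of dicts, best first, with "confidence" (0 to 1); they miss things now and then, are a little off and sometimes report something else, mostly with a low value. They report only what shows in the picture. A call takes as long as a camera call. They do not tell look-alikes from the thing itself.
- spotter.search_frame(target, camera): "at" ([x, y, z] in mm, in world coordinates, good to about 4 mm: the middle of the surface that is visible of it).
- spotter.landmark_of(target, camera): "at" ([x, y, z] in mm, in world coordinates, good to about 4 mm: a listed point, or the origin of a listed thing).
The state is a dict: "clock": time; "joint_pos": joint angles; "qd": joint speeds; "tau": joint torques, N m; "tcp_pos": TCP position; "eef_rot": TCP orientation; "contact_force": force on the tool from outside, world axes, zero at the start; "moment": the same for the moment, N m; "width": opening from 0.0 (shut) to 1.0 (fully open); "grasp_force": force on a finger pad.
Only numpy, scipy, OpenCV 4.12 (cv2) and the standard library are available. Lean on these libraries where they do the work, as an engineer would, in place of code of your own. Each camera call takes 0.05 s, during which the arm holds its last target. There are 200 camera calls.

## Task

The tuning slide of a brass instrument is stuck in its two outer tubes, which lie in the wooden cradle. First swing the red-handled clamp bar fully down over the tubes so that they cannot lift; then grip the slide by its bow and work it out by rocking it left and right, back and forth, until both legs come free, rather than pulling it straight. Finish while holding the slide just clear of the tubes, a centimetre or two in front of them and still in line with them, with the clamp down, the tubes in their saddles and everything else on the bench left alone.

Things in the scene. Friction and masses are not known exactly. Their poses are not given: they have to be found in the camera images.
- cradle: Beech cradle board, 150 (x) x 190 (y) x 20 mm, fixed to the bench, with two wooden saddles that carry the outer tubes. Origin: on the bench, 4 mm in front of the middle of the board. Its x axis points away from the robot along the tubes (to within about 0.35 rad), y to the left, z up. The slide sticks out at its -x side.
- clamp (a joint): Hinge of the steel clamp bar, in rad: 0 is fully down (level, over the tubes), about 1.57 is upright. It starts open, between 1.2 and 1.75, with its red handle in the air. Friction (about 0.3 N m) holds the bar wherever it is left, so it must be pushed all the way down: 3 to 5 N on the red handle.
- clamp_hinge (a point): Hinge axis of the clamp bar: 67 mm above the bench on the left (+y) side of the cradle. The axis runs along the cradle's x. When down, the bar reaches from here to -y.
- clamp_grip (a point): Middle of the clamp's red handle, 129 mm from the hinge axis, on the bar's centre line. The handle is 18 mm thick and 46 mm long (along the bar). The steel bar between is 18 mm wide, 7 mm thick.
- tubes: Pair of brass outer tubes, each 22 mm outside, 150 mm long, 46 mm between axes, loose (0.38 kg) in the saddles. Their brace hooks behind the front saddle, so they cannot be pulled forward while they lie down in the saddles. Origin: midway between the two open mouths, on the plane of the axes, 50 mm above the bench. x runs into the tubes (as the cradle's x), y left, z up.
- slide: U-shaped tuning slide, 0.16 kg, level. Two parallel legs, 46 mm between axes, 13 mm thick for the last 34 mm, then 16 mm thick, straight for 80 mm from their ends, joined by a half-round bow of 16 mm brass tube. Origin: midway between the two leg ends, on the plane of the axes; x along the legs into the tubes, y left, z up. At the start the legs are 27 to 32 mm deep in the tubes.
- crown (a point): Middle of the slide's bow (centre line of the bow tube), 103 mm from the leg ends on the slide's -x axis. A small water key stands 13 mm above it.
- oil_bottle: Bystander: oil bottle with red spout, 48 mm across, 136 mm high, standing upright. Origin under its middle.
- mouthpiece: Bystander: plated mouthpiece standing on its cup, 38 mm across, 83 mm high. Origin under its middle.
- ferrule: Bystander: brass ferrule, 27 mm across, 22 mm high. Origin under its middle.
- slide_grip (a point): Where to grip the slide: midway between its legs, 60 mm from their ends (on its -x axis), on the plane of the axes. Grip across both straight legs, one finger outside each; width here 62 mm. Nothing is underneath, the bench is 50 mm below.
- mouths (a point): Same point as the tubes' origin. Hard old grease in the first 18 mm of each tube, above and below the leg, drags 16 to 24 N per leg. Each leg has 2 mm side play, so the slide turns 0.12 rad left or right in the level plane, more further out. With a steady pull of 10 to 20 N, a swing draws one leg out while the other stands still: up to 23 mm per rad turned at the middle; 7 to 15 swings in all.
Things that resemble listed ones, but are neither listed nor needed, are in the scene too. Leave any turquoise look-alike of the tubes alone. What is shaped like the slide but purple is not meant.

How it is judged (in metres and radians):
On the way, in this order (a step that is already met when the one before it is completed fails the run):
1. the clamp bar is fully down over the tubes, with the slide still in (value of joint clamp below 0.06 rad and x of slide in the frame of tubes above 0.018 m), for 0.2 s.
2. the slide, legs still in the tubes, is rocked so that its bow goes to the left (by 2.3 degrees or more) (y of crown in the frame of tubes above 0.003 m and angle between the x axis of slide and the x axis of tubes, either way round above 0.04 rad and x of slide in the frame of tubes above 0.001 m and value of joint clamp below 0.08 rad), for 0.02 s.
3. and then to the right (y of crown in the frame of tubes below -0.003 m and angle between the x axis of slide and the x axis of tubes, either way round above 0.04 rad and x of slide in the frame of tubes above 0.001 m and value of joint clamp below 0.08 rad), for 0.02 s.
4. and to the left again, the leg ends still inside (all of step 2), for 0.02 s.
At the end, for the whole second after the job is handed in: Slide held still in the air, leg ends 3 to 40 mm in front of the tube mouths, within 15 mm sideways, 15 mm below to 30 mm above the tubes' line, within 0.2 rad of it, touching neither tubes nor cradle; clamp under 0.08 rad; tubes in their saddles (6 mm, 0.08 rad) (x of slide in the frame of tubes between -0.04 and -0.003 m and y of slide in the frame of tubes between -0.015 and 0.015 m and z of slide in the frame of tubes between -0.015 and 0.03 m and height (world z) of crown above 0.025 m and angle between the x axis of slide and the x axis of tubes, either way round below 0.2 rad and contact force between the fingers and slide above 1 N and contact force between slide and tubes below 0.1 N and contact force between slide and cradle below 0.1 N and linear speed of slide below 0.02 m/s and value of joint clamp below 0.08 rad and z of tubes in the frame of cradle between 0.044 and 0.056 m and angle between the x axis of tubes and the x axis of cradle, either way round below 0.08 rad); the arm keeps its last pose, push and grip.
It fails at once if the tubes are dragged or lifted in the cradle by more than 12 mm (distance of tubes from where it was at the start of the episode above 0.012 m).
It fails at once if the oil bottle is moved by more than 30 mm or tipped (distance of oil_bottle from where it was at the start of the episode above 0.03 m or angle between oil_bottle's own z axis and vertical above 0.4 rad).
It fails at once if the mouthpiece is moved by more than 30 mm or tipped (distance of mouthpiece from where it was at the start of the episode above 0.03 m or angle between mouthpiece's own z axis and vertical above 0.4 rad).
It fails at once if the ferrule is moved by more than 30 mm (distance of ferrule from where it was at the start of the episode above 0.03 m).
It also fails if it takes over 72 s, if anything falls off the work surface, if the arm or the gripper's body presses on something with over 40 N, if the wrist force passes 120 N, or if a joint passes its speed limit or range.

## Working session

There is one attempt and no reset: what is moved stays moved. The work goes in short steps, Python scripts to look and compute and a tool call to move; the robot and the scene stay as the last step left them, time stands still between calls to the robot, and variables do not carry over. Pictures are saved under pics/ and viewed, at most 10 in all, crops included, and the job is handed in when it is done.

Besides the shell and the picture viewer there is one more tool, called after "Call:" in YAML: its name, and indented under it one key for each argument. servo_tool: Moves the arm, as the interface text tells. Its arguments: {"type":"object","properties":{"moves":{"type":"string"},"claw":{"type":"number"}},"required":["moves"]}

```bash
mkdir -p pics; ls
cat > h.py <<'E'
import numpy as np, cv2
from cell import status,get_image,camera_params,bot,spotter
from scipy.spatial.transform import Rotation as R
def proj(p,c):
    T=np.linalg.inv(np.array(c["pose"]));q=T[:3,:3]@np.array(p)+T[:3,3]
    f=240/np.tan(np.radians(c["fovy"])/2);return np.round([c["cx"]+f*q[0]/q[2],c["cy"]+f*q[1]/q[2]]).astype(int)
def ray(u,v,z,c):
    P=np.array(c["pose"]);f=240/np.tan(np.radians(c["fovy"])/2)
    d=P[:3,:3]@np.array([(u-c["cx"])/f,(v-c["cy"])/f,1]);return P[:3,3]+d*(z-P[2,3])/d[2]
E
python3 - <<'E'
from h import *
a={n:get_image(n) for n in("scene","top")}
cv2.imwrite("pics/a.png",cv2.cvtColor(a["scene"],4));cv2.imwrite("pics/b.png",cv2.cvtColor(a["top"],4))
for t in["clamp_hinge","clamp_grip","mouths","slide_grip","crown","cradle","oil_bottle","mouthpiece","ferrule","slide"]:
  for n in("scene","top"):
    c=camera_params(n)
    for d in spotter.landmark_of(t,n)[:3]: print(t,n,np.round(d["at"]),round(d["confidence"],2),proj(d["at"],c))
print(status.get_obs())
E
```

```text
pics
clamp_hinge scene [628.  31.  69.] 0.69 [339 213]
clamp_hinge scene [557. -33.  48.] 0.31 [341 239]
clamp_hinge top [624.  28.  67.] 0.57 [297 189]
clamp_grip scene [624. -16. 190.] 0.81 [354 175]
clamp_grip top [625. -16. 194.] 0.61 [316 175]
mouths scene [555. -38.  47.] 0.61 [342 241]
mouths scene [534. 114.  12.] 0.6 [291 235]
mouths scene [ 274. -127.   16.] 0.57 [290 326]
mouths top [553. -38.  49.] 0.86 [324 218]
mouths top [ 272. -132.   12.] 0.67 [363 330]
mouths top [531. 113.  14.] 0.59 [265 230]
slide_grip scene [525. -38.  49.] 0.96 [334 245]
slide_grip scene [664. 175.   9.] 0.57 [307 210]
slide_grip top [526. -38.  53.] 0.87 [324 229]
slide_grip top [667. 178.   6.] 0.71 [241 180]
crown scene [705. 200.  12.] 0.82 [310 201]
crown scene [485. -34.  51.] 0.77 [322 251]
crown scene [625. -16. 192.] 0.33 [354 175]
crown top [705. 198.   8.] 0.7 [233 166]
cradle scene [617. -37.   2.] 0.71 [356 245]
cradle top [617. -36.   1.] 0.76 [323 198]
oil_bottle scene [540. 304.  -1.] 0.87 [245 215]
oil_bottle top [534. 305.  -0.] 0.76 [192 231]
mouthpiece scene [ 566. -298.    
[... 481 characters left out ...]
'clock': 1.1, 'joint_pos': array([-1.29849293e+00,  4.93610571e-01,  1.34551380e+00, -4.71203496e-06,
        1.30250412e+00, -9.55098978e-02]), 'qd': array([-7.06354068e-04, -4.34279577e-04,  9.79515945e-04,  5.49875808e-05,
        1.50896859e-04, -5.51035216e-04]), 'tau': array([ 3.14731515e-03, -8.78687668e+01, -3.82264566e+01,  7.12456950e-02,
        4.38670954e-02,  1.16277447e-04]), 'tcp_pos': array([ 224.728557  , -583.19131688,  235.90370674]), 'eef_rot': array([-3.08858023e+00, -5.74503957e-01,  1.20784829e-05]), 'contact_force': array([-0.45341867,  0.04260481, -0.39067724]), 'moment': array([-0.01670652,  0.00918677, -0.02610593]), 'grasp_force': 0.0, 'width': 1.005728325133148}
```

View pics/a.png

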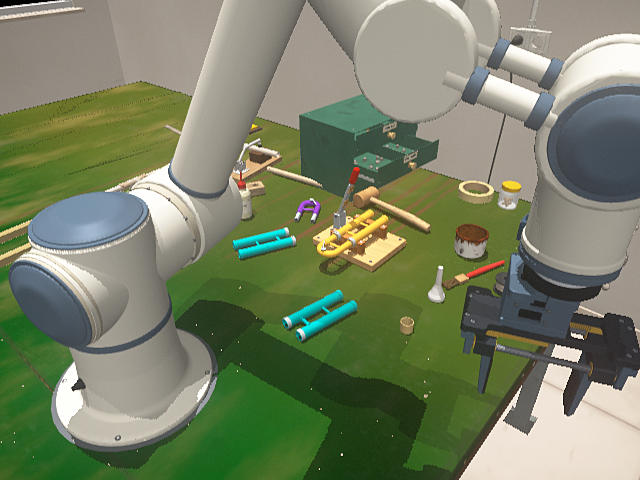

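Run:
```python
import cv2
b=cv2.imread("pics/b.png")[130:290,220:420];cv2.imwrite("pics/c.png",cv2.resize(b,(750,600),interpolation=2))
```

```text
(no output)
```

View pics/c.png

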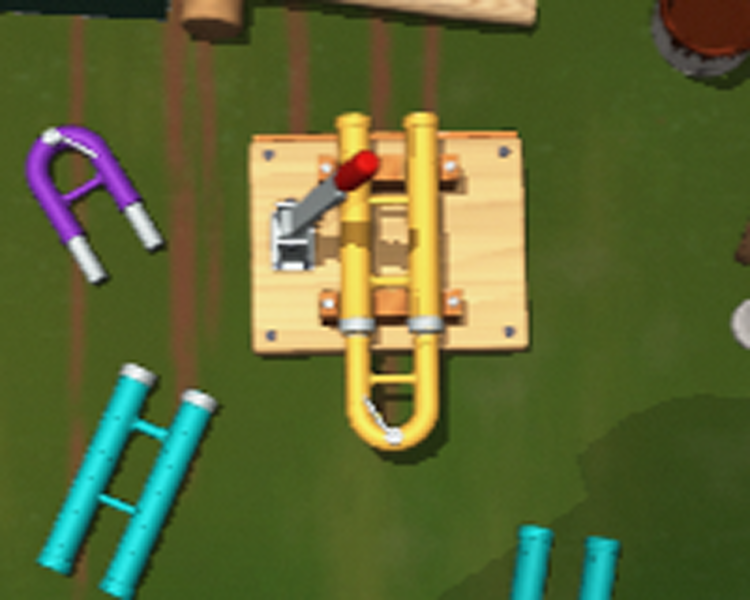

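The scene shows candidate slides at (334,245), brass in the cradle, and (308,210), purple. Candidate tubes are at (342,241), brass, and (265,242) and (320,315), both turquoise. I choose the brass pair in the cradle. The crop confirms it: slide at (393,400), mouths at y≈325, clamp open with its red handle at (357,170), yaw about 0.

Call:
servo_tool:
  moves: "0 0 -0.3 0.7; 0 0 -0.3 0.7; 0 0 -0.3 0.7; 0 0 -0.3 0.7; 0 0 -0.3 0.7"
  claw: 1

```text
clock: 1.72
tcp_pos: [224.7, -583.2, 281.2]
eef_rot: [-3.142, 0.002, 0.0]
contact_force: [0.3, -0.6, -0.9]
width: 0.482
grasp_force: 0.0
```

Call:
servo_tool:
  moves: "0.66 -1 0 0; 0.66 -1 0 0; 0.66 -1 0 0; 0.66 -1 0 0; 0.66 -1 0 0"

```text
clock: 2.35
tcp_pos: [324.1, -432.1, 281.0]
eef_rot: [3.141, 0.002, 0.0]
contact_force: [-0.4, 0.2, 0.4]
width: 0.008
grasp_force: 0.0
```

Call:
servo_tool:
  moves: "0.66 -1 0 0; 0.66 -1 0 0; 0.66 -1 0 0; 0.66 -1 0 0; 0.66 -1 0 0"

```text
clock: 2.98
tcp_pos: [422.9, -282.0, 281.0]
eef_rot: [3.141, 0.002, 0.0]
contact_force: [-0.1, 0.5, 0.7]
width: 0.005
grasp_force: 0.0
```

Call:
servo_tool:
  moves: "0.66 -1 0 0; 0.66 -1 0 0; 0.66 -1 0 0; 0.4 -0.6 0 0; 0 0 0 0"

```text
clock: 3.6
tcp_pos: [494.1, -173.9, 280.9]
eef_rot: [-3.142, -0.005, -0.0]
contact_force: [-0.1, -0.2, 0.6]
width: 0.008
grasp_force: 0.0
```

Run:
```python
from h import *
c=camera_params("wrist");w=get_image("wrist")
cv2.imwrite("pics/d.png",cv2.cvtColor(w,4));print(np.round(c["pose"],2))
for t in["clamp_hinge","clamp_grip","mouths","slide_grip","crown","cradle","slide"]:
    for d in spotter.landmark_of(t,"wrist")[:3]: print(t,np.round(d["at"],1),round(d["confidence"],2),proj(d["at"],c))
```

```text
[[ 0.0000e+00 -9.6000e-01 -2.9000e-01  5.7677e+02]
 [-1.0000e+00 -0.0000e+00 -0.0000e+00 -1.7343e+02]
 [ 0.0000e+00  2.9000e-01 -9.6000e-01  4.3006e+02]
 [ 0.0000e+00  0.0000e+00  0.0000e+00  1.0000e+00]]
clamp_hinge [629.9  32.8  68.9] 0.64 [73 48]
clamp_hinge [555.2 -36.4  51.8] 0.53 [176 141]
clamp_grip [626.7 -15.3 191.4] 0.88 [27 17]
clamp_grip [482.8 -40.7  49.8] 0.42 [189 218]
mouths [528.2 114.9  11.1] 0.7 [ 45 165]
mouths [555.1 -38.4  51.2] 0.63 [178 141]
mouths [630.2  34.7  71.1] 0.41 [69 47]
slide_grip [531.4 -35.1  48.7] 0.6 [178 167]
crown [482.9 -37.8  50.7] 0.56 [186 218]
cradle [622.4 -33.5  -3. ] 0.64 [185  68]
cradle [551.3 -34.7  52.5] 0.29 [174 145]
```

View pics/d.png

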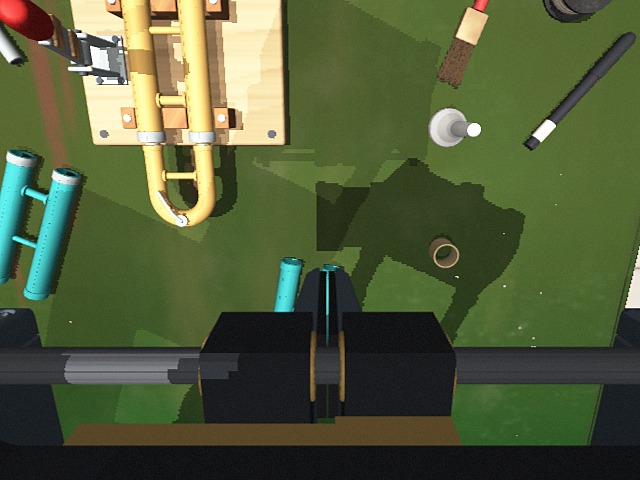

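The wrist view shows the slide's bow at (180,220), mouths at (150,137) and (202,136), and the red handle at (20,20). The tubes run almost along world x. Next I swing the clamp, starting from beside the handle on its +y side.

Call:
servo_tool:
  moves: "0.9 -0.8 0 0; 0.9 -1 0 0; 0.9 -1 0 0; 0.9 -1 0 0; 0.77 -1 0 0"

```text
clock: 4.62
tcp_pos: [625.3, -29.9, 280.8]
eef_rot: [3.142, 0.002, -0.0]
contact_force: [0.0, -1.5, -0.1]
width: 0.005
grasp_force: 0.0
```

Call:
servo_tool:
  moves: "0 -0.95 0 0; 0 -1 0 0; 0 0 1 0; 0 0 1 0; 0 0 0.97 0"

```text
clock: 5.25
tcp_pos: [624.4, 27.6, 190.9]
eef_rot: [3.142, 0.002, 0.0]
contact_force: [-0.5, -0.8, 0.1]
width: 0.007
grasp_force: 0.0
```

Run:
```python
from h import *
# corner path -> TCP y,z for contact at s along bar
for th in np.arange(1.3,-0.01,-0.1):
    s=133;y=30-s*np.cos(th)+9*np.sin(th)+13.5;z=67+s*np.sin(th)+9*np.cos(th)+22
    print(round(th,2),round(y),round(z))
c=camera_params("wrist");cc=camera_params("top");get_image("top");get_image("scene")
for n in("top","scene"):
  for d in spotter.landmark_of("clamp_grip",n)[:2]: print(np.round(d["at"]),round(d["confidence"],2))
print(status.get_obs()["joint_pos"])
```

```text
1.3 17 220
1.2 4 216
1.1 -9 212
1.0 -21 206
0.9 -32 199
0.8 -43 191
0.7 -52 182
0.6 -61 172
0.5 -69 161
0.4 -75 149
0.3 -81 137
0.2 -85 124
0.1 -88 111
-0.0 -90 98
[625. -13. 192.] 0.39
[-5.13678988e-02  5.36310957e-01  1.39751257e+00 -5.23092695e-05
  1.20808513e+00  1.51842528e+00]
```

Call:
servo_tool:
  moves: "0 0 -0.5 0; 0 0.8 0 0; 0 0.82 0 0; 0 0.37 0.23 0; 0 0.37 0.27 0"

```text
clock: 6.08
tcp_pos: [625.1, -43.3, 192.6]
eef_rot: [3.141, 0.002, 0.003]
contact_force: [0.7, 1.1, 2.3]
width: 0.007
grasp_force: 1.0
```

Call:
servo_tool:
  moves: "0 0.3 0.3 0; 0 0.3 0.33 0; 0 0.27 0.37 0; 0 0.2 0.4 0; 0 0.2 0.4 0"

```text
clock: 6.7
tcp_pos: [624.5, -81.4, 136.8]
eef_rot: [-3.141, -0.002, 0.001]
contact_force: [1.4, 1.8, 0.7]
width: 0.005
grasp_force: 0.8
```

Call:
servo_tool:
  moves: "0 0.13 0.43 0; 0 0.1 0.43 0; 0 0.07 0.3 0; 0 0 0.1 0; 0 0 0 0"

```text
clock: 7.32
tcp_pos: [624.5, -89.9, 99.9]
eef_rot: [-3.141, -0.002, 0.0]
contact_force: [-1.2, 1.0, -0.2]
width: 0.003
grasp_force: 0.0
```

Call:
servo_tool:
  moves: "0 0 0.1 0; 0 0 0.05 0; 0 0 0 0"

```text
clock: 7.7
tcp_pos: [625.0, -90.1, 97.0]
eef_rot: [3.141, 0.002, 0.002]
contact_force: [-6.2, 0.6, 19.6]
width: 0.007
grasp_force: 9.6
```

Run:
```python
from h import *
a=get_image("scene");get_image("top");get_image("wrist")
cv2.imwrite("pics/e.png",cv2.resize(cv2.cvtColor(a,4)[150:300,250:450],(800,600),interpolation=2))
for n in("scene","top","wrist"):
  for d in spotter.landmark_of("clamp_grip",n)[:2]: print(n,np.round(d["at"]),round(d["confidence"],2))
```

```text
wrist [ 626. -102.   69.] 0.58
```

View pics/e.png

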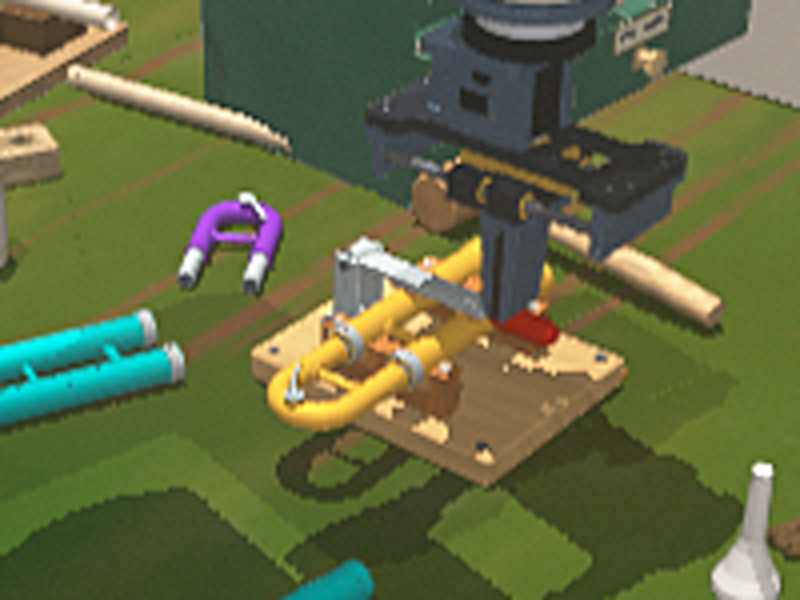

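The crop shows the bar level over the tubes, the handle at about (528,328) under the fingertips, and 19.6 N against the stop, so the clamp is down. Next I measure the slide from above.

Call:
servo_tool:
  moves: "0 0 -0.9 0; 0 0 -1 0; -0.9 -0.5 -0.9 0; -0.9 -0.6 0 0; -0.9 -0.63 0 0"

```text
clock: 8.62
tcp_pos: [542.8, -37.8, 180.0]
eef_rot: [3.141, 0.002, 0.002]
contact_force: [0.2, -0.1, 0.4]
width: 0.003
grasp_force: 0.0
```

Call:
servo_tool:
  moves: "-0.9 0 0 0; -0.9 0 0 0; 0 0 0 0; 0 0 0 0; 0 0 0 0"
  claw: 0

```text
clock: 9.25
tcp_pos: [490.4, -38.4, 179.6]
eef_rot: [3.142, 0.002, 0.001]
contact_force: [0.3, 1.2, -1.1]
width: 0.521
grasp_force: 0.0
```

Run:
```python
from h import *
c=camera_params("wrist");w=get_image("wrist");print(status.get_obs()["tcp_pos"])
cv2.imwrite("pics/f.png",cv2.cvtColor(w,4))
for t in["clamp_grip","mouths","slide_grip","crown","slide","tubes"]:
    for d in spotter.landmark_of(t,"wrist")[:2]: print(t,np.round(d["at"],1),round(d["confidence"],2),proj(d["at"],c))
```

```text
[490.22203895 -38.39905584 179.47290323]
clamp_grip [625.3 -99.5  71. ] 0.96 [434  21]
mouths [528.3 114.4  10. ] 0.94 [132 176]
slide_grip [528.5 -36.5  48.9] 0.73 [324 184]
crown [483.7 -39.2  48.7] 0.7 [328 245]
```

View pics/f.png

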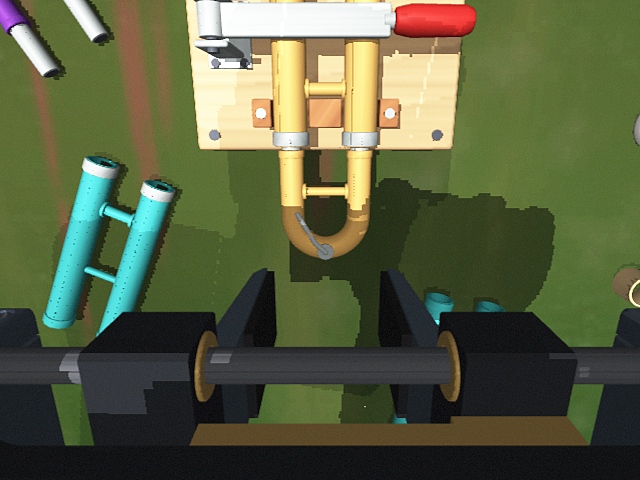

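Run:
```python
from h import *
c=camera_params("wrist");print(c["fovy"],c["cx"],c["cy"])
for u,v,z in[(279,155,50),(372,155,50),(283,205,50),(369,205,50),(326,60,50),(325.5,260,50),(291,139,55),(361,139,55),(326,252,50)]: print(u,v,np.round(ray(u,v,z,c),1))
w=get_image("wrist");g=cv2.cvtColor(w,cv2.COLOR_RGB2HSV)
m=cv2.inRange(g,(15,90,60),(35,255,255))
for v in range(20,260,12):
  x=np.where(m[v,255:395])[0]+255
  if len(x): print(v,x.min(),x.max(),np.round(ray((x.min()+x.max())/2,v,50,c)[:2],1),end='; ')
```

```text
61.22744245736335 326.9789264633175 239.6398608461019
279 155 [547.4  -5.8  50. ]
372 155 [547.4 -68.6  50. ]
283 205 [513.   -7.4  50. ]
369 205 [513.  -67.6  50. ]
326 60 [606.5 -37.5  50. ]
325.5 260 [472.2 -37.1  50. ]
291 139 [558.1 -14.6  55. ]
361 139 [558.1 -60.5  55. ]
326 252 [478.3 -37.5  50. ]
32 391 394 [622.5 -78.9]; 44 255 394 [615.7 -36.6]; 56 255 383 [608.8 -33.1]; 68 271 383 [601.8 -38.2]; 80 272 383 [594.6 -38.5]; 92 272 382 [587.4 -38.2]; 104 255 390 [580.  -35.2]; 116 273 377 [572.6 -36.9]; 128 269 381 [565.  -36.9]; 140 272 380 [557.2 -37.5]; 152 278 372 [549.4 -36.8]; 164 279 371 [541.4 -36.8]; 176 280 370 [533.2 -36.8]; 188 280 370 [525.  -36.8]; 200 281 370 [516.6 -37.1]; 212 281 369 [508.  -36.8]; 224 282 368 [499.3 -36.8]; 236 287 363 [490.4 -36.8]; 248 299 352 [481.4 -37.1];
```

Call:
servo_tool:
  moves: "0.6 -0.04 0.6 0; 0.57 0 1 0; 0 0 0.9 0; 0 0 0 0; 0 0 0 0"

```text
clock: 10.28
tcp_pos: [524.9, -37.2, 105.3]
eef_rot: [3.141, 0.002, 0.001]
contact_force: [0.3, -0.6, 0.7]
width: 0.996
grasp_force: 0.0
```

Call:
servo_tool:
  moves: "0 0 0.6 0; 0 0 0.6 0; 0 0 0.53 0; 0 0 0 0"

```text
clock: 10.78
tcp_pos: [524.4, -37.1, 52.4]
eef_rot: [-3.141, -0.002, 0.001]
contact_force: [0.5, 0.4, -0.7]
width: 1.002
grasp_force: 0.0
```

Call:
servo_tool:
  moves: "0 0 0 0; 0 0 0 0; 0 0 0 0; 0 0 0 0; 0 0 0 0"
  claw: 1

```text
clock: 11.4
tcp_pos: [524.8, -37.1, 52.8]
eef_rot: [3.142, 0.002, 0.001]
contact_force: [0.1, 0.4, 3.4]
width: 0.674
grasp_force: 30.0
```

Call:
servo_tool:
  moves: "-0.03 0 0 0; -0.02 -0.05 0 0.33; -0.02 -0.05 0 0.33; -0.02 -0.04 0 0.3; 0 0 0 0"

```text
clock: 12.02
tcp_pos: [523.0, -32.5, 52.8]
eef_rot: [3.138, -0.157, 0.003]
contact_force: [6.2, 5.6, 0.9]
width: 0.673
grasp_force: 30.1
```

```bash
cat > s.py <<'E'
from h import *
o=status.get_obs();r=R.from_rotvec(o["eef_rot"]).as_matrix()
yaw=np.arctan2(r[1,0],r[0,0]);print("yaw",round(yaw,3),"tcp",np.round(o["tcp_pos"],1),"F",np.round(o["contact_force"],1),"M",np.round(o["moment"],2),round(o["clock"],1))
E
python3 s.py
```

```text
yaw -0.1 tcp [523.  -32.5  52.8] F [6.2 5.6 0.9] M [ 0.98 -1.16  1.04] 12.0
```

Call:
servo_tool:
  moves: "-0.04 0.07 0 -0.5; -0.04 0.08 0 -0.5; -0.04 0.08 0 -0.5; -0.04 0.08 0 -0.45; 0 0 0 0"

```text
clock: 12.65
tcp_pos: [519.2, -42.4, 53.0]
eef_rot: [3.137, 0.162, 0.007]
contact_force: [11.3, 0.2, -1.0]
width: 0.671
grasp_force: 30.0
```

```bash
python3 s.py
```

```text
yaw 0.103 tcp [519.2 -42.4  53. ] F [11.3  0.2 -1. ] M [ 0.02 -1.86 -0.49] 12.7
```

Call:
servo_tool:
  moves: "-0.04 -0.08 0 0.5; -0.04 -0.08 0 0.5; -0.04 -0.08 0 0.5; -0.04 -0.09 0 0.5; 0 0 0 0"

```text
clock: 13.28
tcp_pos: [515.6, -32.8, 53.3]
eef_rot: [3.136, -0.166, 0.011]
contact_force: [17.0, -1.4, -1.9]
width: 0.67
grasp_force: 30.0
```

```bash
python3 s.py
```

```text
yaw -0.106 tcp [515.6 -32.8  53.3] F [17.  -1.4 -1.9] M [-0.15 -2.77  0.4 ] 13.3
```

Call:
servo_tool:
  moves: "-0.03 0.09 0 -0.57; -0.03 0.1 0 -0.57; -0.03 0.1 0 -0.57; -0.03 0.1 0 -0.57; 0 0 0 0"

```text
clock: 13.9
tcp_pos: [511.8, -44.6, 53.3]
eef_rot: [3.133, 0.208, 0.011]
contact_force: [17.2, 0.7, -2.1]
width: 0.672
grasp_force: 30.0
```

```bash
python3 s.py
python3 - <<'E'
from h import *
c=camera_params("wrist");w=get_image("wrist");cv2.imwrite("pics/g.png",cv2.cvtColor(w,4))
E
```

```text
yaw 0.133 tcp [511.8 -44.6  53.3] F [17.2  0.7 -2.1] M [ 0.13 -2.75 -0.39] 13.9
```

View pics/g.png

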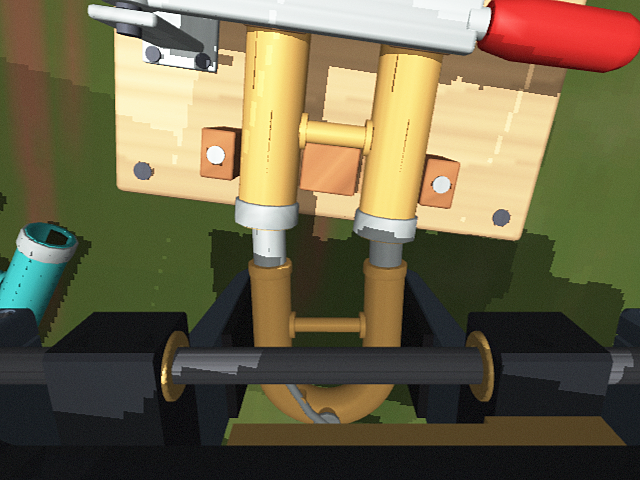

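The picture shows both legs drawn evenly, silver ends exposed at (268,245) and (385,252), with about 20 mm still inside. The tubes and clamp are unmoved. I keep rocking.

Call:
servo_tool:
  moves: "-0.04 -0.12 0 0.65; -0.04 -0.12 0 0.65; -0.04 -0.12 0 0.65; -0.04 -0.12 0 0.65; 0 0 0 0"

```text
clock: 14.58
tcp_pos: [506.9, -30.1, 53.4]
eef_rot: [3.133, -0.219, 0.012]
contact_force: [18.6, -0.4, -3.2]
width: 0.67
grasp_force: 30.0
```

Call:
servo_tool:
  moves: "-0.04 0.12 0 -0.65; -0.04 0.12 0 -0.65; -0.04 0.12 0 -0.65; -0.04 0.12 0 -0.65; 0 0 0 0"

```text
clock: 15.2
tcp_pos: [501.8, -44.9, 53.4]
eef_rot: [3.133, 0.209, 0.012]
contact_force: [17.8, -3.2, -3.8]
width: 0.674
grasp_force: 30.0
```

```bash
python3 s.py
```

```text
yaw 0.133 tcp [501.8 -44.9  53.4] F [17.8 -3.2 -3.8] M [-0.41 -3.02 -0.4 ] 15.2
```

Call:
servo_tool:
  moves: "-0.04 -0.12 0 0.65; -0.04 -0.12 0 0.65; -0.04 -0.12 0 0.65; -0.04 -0.12 0 0.65; 0 0 0 0"

```text
clock: 15.82
tcp_pos: [496.3, -29.9, 53.3]
eef_rot: [3.133, -0.22, 0.012]
contact_force: [16.6, 0.7, -2.5]
width: 0.672
grasp_force: 29.9
```

```bash
python3 s.py
```

```text
yaw -0.14 tcp [496.3 -29.9  53.3] F [16.6  0.7 -2.5] M [ 0.25 -2.95  0.07] 15.8
```

Call:
servo_tool:
  moves: "-0.04 0.12 0 -0.65; -0.04 0.12 0 -0.65; -0.04 0.12 0 -0.65; -0.04 0.12 0 -0.6; 0 0 0 0"

```text
clock: 16.45
tcp_pos: [489.3, -44.4, 53.0]
eef_rot: [3.134, 0.202, 0.006]
contact_force: [8.9, 0.3, -0.2]
width: 0.671
grasp_force: 29.9
```

```bash
python3 s.py
python3 - <<'E'
from h import *
c=camera_params("wrist");w=get_image("wrist");cv2.imwrite("pics/i.png",cv2.cvtColor(w,4))
E
```

```text
yaw 0.128 tcp [489.3 -44.4  53. ] F [ 8.9  0.3 -0.2] M [ 0.23 -1.78  0.19] 16.4
```

View pics/i.png

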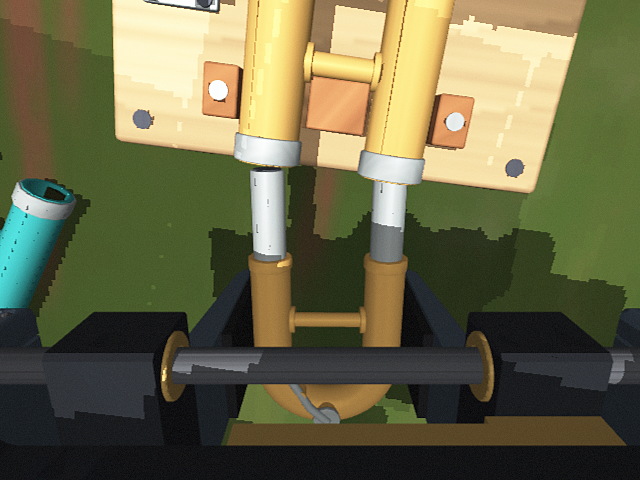

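Left leg end (268,168) is just out; the right one (390,182) is still about 2 mm in. I straighten and draw it clear gently.

Call:
servo_tool:
  moves: "-0.06 -0.06 0 0.3; -0.06 -0.06 0 0.3; -0.06 -0.06 0 0.3; -0.06 -0.06 0 0.3; 0 0 0 0"

```text
clock: 17.12
tcp_pos: [479.2, -37.1, 52.6]
eef_rot: [-3.142, -0.004, 0.001]
contact_force: [0.7, -0.4, -1.4]
width: 0.672
grasp_force: 29.9
```

Call:
servo_tool:
  moves: "-0.06 0 0 0; -0.06 0 0 0; 0 0 0 0; 0 0 0 0"

```text
clock: 17.62
tcp_pos: [476.0, -37.3, 52.6]
eef_rot: [3.142, 0.005, 0.0]
contact_force: [0.5, 0.1, -2.0]
width: 0.673
grasp_force: 29.9
```

```bash
python3 s.py
python3 - <<'E'
from h import *
c=camera_params("wrist");w=get_image("wrist");cv2.imwrite("pics/j.png",cv2.cvtColor(w,4))
E
```

```text
yaw 0.003 tcp [476.  -37.3  52.6] F [ 0.5  0.1 -2. ] M [0.01 0.04 0.01] 17.6
```

View pics/j.png

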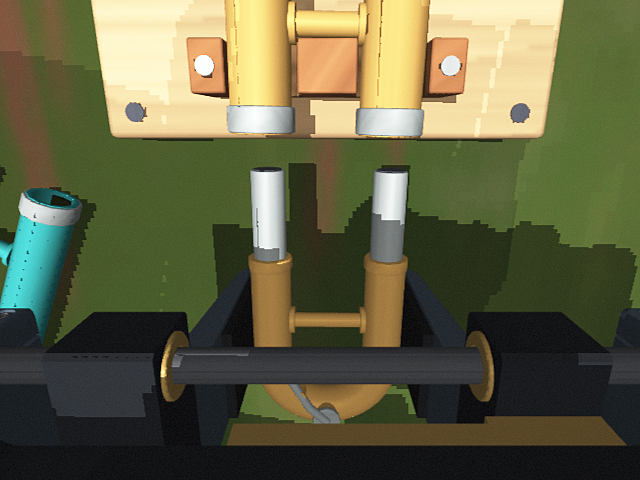

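Both leg ends (268,168) and (390,170) are clear of the mouths at row 135 by about 13 mm, and in line with them. A last check of the clamp, then I hand in.

Run:
```python
from h import *
for n in("top","scene"):
  get_image(n)
  for t in("clamp_grip","mouths"):
    for d in spotter.landmark_of(t,n)[:3]: print(n,t,np.round(d["at"]),round(d["confidence"],2))
print(bot.job_done())
```

```text
top clamp_grip [626. -97.  71.] 0.81
scene clamp_grip [ 625. -102.   67.] 0.79
scene mouths [ 275. -127.   13.] 0.72
scene mouths [533. 117.  13.] 0.6
scene mouths [550. -35.  50.] 0.59
the job is handed in; nothing more can be done
None
```

The job is handed in: the clamp is down, the slide was rocked free, and it is held about 13 mm in front of the tubes and in line with them, with the tubes in their saddles. The hand-in returned no verdict.

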